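# Feel which end of a microscope spacer tube is stepped and lay it in the sloping cradle

### The job

Two spacer tubes for the microscope lie in the flat grey rest. Take the one in the support nearer the robot, feel its ends with the fingers to find which one is turned down thinner, and lay it gently in the sloping cradle with the thin end downhill, slid all the way down so that the thin end passes through the slotted stop and its shoulder rests against the stop. Leave the other tube and the things around undisturbed, and let go.

Things in the scene. Friction and masses are not known exactly. Their poses are not given: they have to be found in the camera images.
- tube_a_center (a point): grey spacer tube, 40 mm diameter, 100 mm long, about 0.2 kg, 18 mm at both ends black. They look alike but one black end is turned down to 35 mm (a 2.5 mm step): fingers closed on the last 10 mm of an end stop about 35 mm apart on the thin end, 40 mm on the other. Point: its centre. x axis: along it, NOT telling which end is thin. May lie in either support, either way round.
- tube_b_center (a point): the other spacer tube, alike in every word to tube_a.
- rest_near (a point): centre of a tube lying in the rest's support nearer the robot, 50 mm above the table; x axis level, along the tube
- rest_far (a point): the same for the far support, 100 mm beside the near one; the tube in it must stay where it lies
- rest: flat grey rest, fixed: a plate 110 x 190 x 8 mm, origin under its centre, with two parallel V supports. Each is 44 mm long, at most 36 mm wide, and carries the middle of a tube: about 28 mm stick out freely at each end, and beside the support the tube's sides are free for fingers down to the plate
- cradle_home (a point): centre of the tube when fully home in the sloping cradle, 105 mm above the table. x axis: along the tube, uphill (30 degrees above level, roughly away from the robot); y: level, across; z: square to the slope, leaning 30 degrees back towards the robot
- cradle: fixed aluminium cradle, origin under its 170 x 100 x 10 mm foot: an open V, at most 36 mm wide, from x = -28 to +56 mm of cradle_home. Its sides end 11 mm under the tube's axis, so fingers can straddle it. The slope is rough: a tube may not slide down by itself, push it
- cradle_stop (a point): middle of the stop's upper face, on the axis of a tube lying home (x = -32 mm of cradle_home): a steel plate 6 mm thick across the low end, 57 mm wide, reaching 5 mm above the axis. Its slot, open at the top, is 37.5 mm wide, floor 18.75 mm under the axis: the 35 mm end passes, the 40 mm end does not, so a tube laid the wrong way round stops 18 mm short
- dropper: bystander: amber dropper bottle, 38 mm diameter, 85 mm tall, loose; origin under its centre
- slide_box: bystander: flat blue slide box, 85 x 110 x 30 mm, loose; origin under its centre
- dish: bystander: closed clear culture dish, 94 mm diameter, 19 mm high, loose; origin under its centre
Mind the look-alikes: they are no part of the job. Of the things that look like the rest, the smaller one is meant. What is shaped like the part that bears tube_b_center but green is not meant.

How it is judged (in metres and radians):
On the way:
1. one tube is carried clear, at least 30 mm above where it lay (height (world z) of any of tube_a_center, tube_b_center above 0.08 m), for 0.1 s.
At the end, for the whole second after the job is handed in: The tube from the near support lies at rest in the sloping cradle, thin end downhill through the stop, its centre within 5 mm of home along the slope and 4 mm across and in height, its axis within 0.08 rad of the slope; the other tube still lies in the far support, within 10 mm of its centre (((x of tube_a_center in the frame of cradle_home between -0.005 and 0.005 m and y of tube_a_center in the frame of cradle_home between -0.004 and 0.004 m and z of tube_a_center in the frame of cradle_home between -0.004 and 0.004 m and angle between the x axis of tube_a_center and the x axis of cradle_home, either way round below 0.08 rad and linear speed of tube_a below 0.02 m/s and distance between tube_b_center and rest_far below 0.01 m) or (x of tube_b_center in the frame of cradle_home between -0.005 and 0.005 m and y of tube_b_center in the frame of cradle_home between -0.004 and 0.004 m and z of tube_b_center in the frame of cradle_home between -0.004 and 0.004 m and angle between the x axis of tube_b_center and the x axis of cradle_home, either way round below 0.08 rad and linear speed of tube_b below 0.02 m/s and distance between tube_a_center and rest_far below 0.01 m))); the robot touches nothing.
It fails at once if a bystander is pushed more than 20 mm (distance of any of dropper, slide_box, dish from where it was at the start of the episode above 0.02 m).
It fails at once if the dropper bottle is tipped over (angle between dropper's own z axis and vertical above 0.5 rad).
It fails at once if a tube is slammed into the cradle (over 60 N) (contact force between any of tube_a, tube_b and cradle above 60 N).
It also fails if it takes over 48 s, if anything falls off the work surface, if the arm or the gripper's body presses on something with over 40 N, if the wrist force passes 120 N, or if a joint passes its speed limit or range.

### The arm

A 6-joint arm with a two-finger parallel gripper is mounted at the origin on the work surface. World frame = base frame: x ahead of the robot, y to its left, z up, the work surface at z = 0. Lengths are in mm, angles in degrees, forces in N, time in s.
With the tool pointing down it reaches from about 350 to 850 mm from the base axis. Payload 8.1 kg.
Tool frame: the origin (TCP) lies at the very end of the fingers, on their centre line; the grasp point (between the pads) lies 19 mm behind it (pinch_z is the z of the grasp point in the tool frame, in mm); z points along the fingers, y is the direction in which the jaws open and shut (so a half turn about z gives the same grasp; the last joint's range is limited). The gripper opens to 85 mm and grips with 20 to 120 N. Pads are 22 mm wide; open, the fingers measure 114 mm over their backs; the gripper's body (76 mm by 85 mm) begins 54 mm behind the grasp point. The pads swing forward as they close: fully open they stand 13 mm farther back than shut.
Start: joints at [67.3, 7.471, 85.268, -0, 87.261, -4.893], TCP at [183.471, 571.265, 231.292] pointing down, gripper open.
Joint ranges: [-169.43, 169.43], [-51.17, 129.36], [1.28, 143.12], [-76.62, 256.62], [0, 156.53], [-152.29, 152.29]. Speed limits (degrees/s): [136.94, 136.94, 159.86, 180, 180, 180].

### API

Orientations are given as [roll, pitch, yaw] about the fixed x, y, z axes, in that order (R = Rz(yaw) Ry(pitch) Rx(roll)).
In Python, from bench import * gives the robot as it stands.
- The arm moves only by the shell command python3 -m creep 'ROWS' [FORCE]. ROWS is a JSON object of lists of equal length, an entry for each row: "translation": the shift along the tool's x, y, z in mm, a list of three; "rotation": the turn, a rotation vector about the tool's x, y, z in rad, a list of three; "claw": the finger opening in mm, from 0 to 85.4. In form: {"translation": [[dx, dy, dz], ...], "rotation": [[ax, ay, az], ...], "claw": [claw, ...]}. A call has 1 to 10 rows; each row shifts and turns the commanded pose from where the row before left it, along the tool's axes as they then stand; what a row does not reach is not made up. A row lasts 1/10 s, in which the tool goes at most 50 mm and 8.59 degrees, less where a joint would pass 70% of its speed; a pose out of reach is approached as far as the arm can. A call is refused whole if a number of a shift passes 50 or a number of a turn 0.15, either way. A call with a gripper value outside its range is refused whole. The fingers move at their own pace and stop on an object; FORCE is the grip in N (left out, the last holds). Time passes only in rows, so rows that do not move let the fingers close. It gives the time, the measured TCP pose, the force and the opening at its end, in the units of the state.
- sense(): the state, without advancing time (a new reading comes with each control period).
- snapshot(name): name is "scene" or "top"; returns a dict with "frame" (400x640x3 uint8, red, green, blue), "intrinsics" (3x3 intrinsics, pixels), "extrinsics" (4x4, takes a point from camera to world coordinates). Camera axes: x right, y up, looking along -z (the intrinsics and any distortion apply to the point x, -y, -z); pixel columns grow to the right and rows downward; lengths in mm; the calibration is good to about 2 mm. A picture is of the moment at which its call begins. There is no depth.
- hand_in(): hands the job in, once; it reports no verdict.
The state is a dict: "time": time; "joint_pos": joint angles; "qd": joint speeds; "joint_efforts": joint torques, N m; "tool_pos": TCP position; "tcp_rot": TCP orientation; "ft_force": force on the tool from outside, world axes, zero at the start; "wrist_torque": the same for the moment, N m; "finger_gap": finger opening in mm.
Only numpy, scipy, OpenCV 4.12 (cv2) and the standard library are available. Lean on these libraries where they do the work, as an engineer would, in place of code of your own. Each camera call takes 0.05 s, during which the arm holds its last target.

## Working session

There is one attempt and no reset: what is moved stays moved. The work goes in short steps, Python scripts to look and compute and a shell command to move; the robot and the scene stay as the last step left them, time stands still between calls to the robot, and variables do not carry over. Pictures are saved under pics/ and viewed, and the job is handed in when it is done.

```bash
ls; mkdir -p pics
python3 - <<'E'
from bench import *
import cv2
for n in ["scene","top"]:
    s=snapshot(n); cv2.imwrite(f"pics/{n}0.png",s["frame"][:,:,::-1])
    import numpy as np
    np.savez(f"{n}0.npz",**s)
    print(n,np.round(s["intrinsics"],2).tolist(),np.round(s["extrinsics"],4).tolist(),[k for k in s])
print(sense())
E
```

```text
pics
scene [[402.94, 0.0, 323.49], [0.0, 402.94, 200.72], [0.0, 0.0, 1.0]] [[0.0735, -0.6033, 0.7941, 1364.5329], [0.9971, 0.0298, -0.0696, -53.857], [0.0184, 0.797, 0.6038, 774.7295], [0.0, 0.0, 0.0, 1.0]] ['frame', 'intrinsics', 'extrinsics']
top [[361.47, 0.0, 312.24], [0.0, 361.47, 202.27], [0.0, 0.0, 1.0]] [[-0.0252, 0.9798, -0.1984, 269.6862], [-0.9997, -0.0244, 0.0065, 14.2961], [0.0016, 0.1985, 0.9801, 1074.1507], [0.0, 0.0, 0.0, 1.0]] ['frame', 'intrinsics', 'extrinsics']
{'time': 0.1, 'joint_pos': array([ 6.73010792e+01,  7.50936941e+00,  8.53236956e+01,  2.18566719e-04,
        8.72623860e+01, -4.89320830e+00]), 'qd': array([ 0.08625784, -0.01704119, -0.09622682, -0.07200396, -0.04938856,
        0.08903719]), 'joint_efforts': array([ 1.00459336e-03, -5.70959294e+01, -5.01936471e+01, -2.18212017e-04,
        8.34338396e-03,  1.17024151e-04]), 'tool_pos': array([183.25889718, 570.80203325, 230.35776969]), 'tcp_rot': array([-1.79904915e+02, -8.35935822e-03,  1.62194270e+02]), 'ft_force': array([ 1.14781074, -0.31935629,  0.09242351]), 'wrist_torque': array([ 0.03097422, -0.01455466,  0.02159112]), 'finger_gap': 85.2808157227895}
```

View pics/scene0.png

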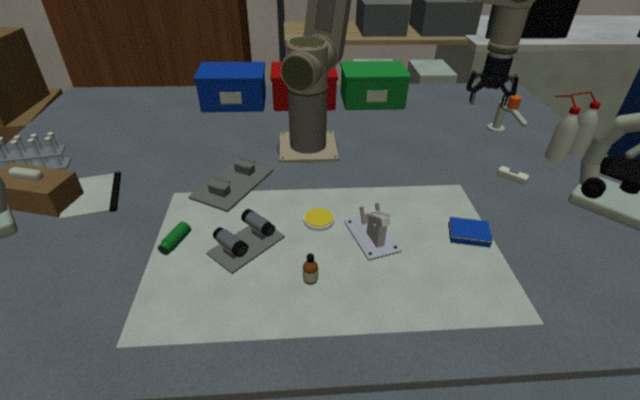

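View pics/top0.png

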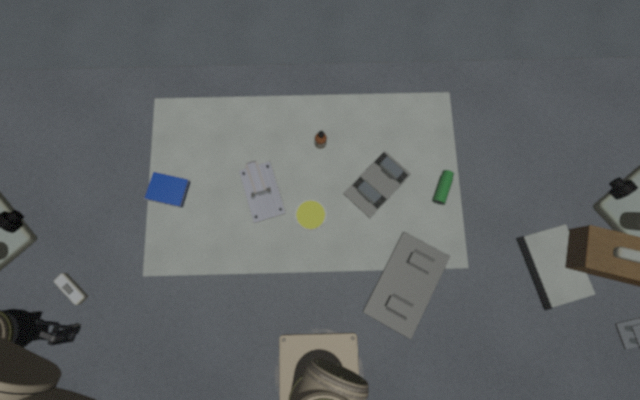

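```bash
cat > h.py <<'E'
import numpy as np,cv2
def load(n): 
    d=np.load(n+".npz"); return d["frame"],d["intrinsics"],d["extrinsics"]
def proj(P,K,T):
    P=np.atleast_2d(np.asarray(P,float)); c=(P-T[:3,3])@T[:3,:3]; c=c*[1,-1,-1]
    p=c@K.T; return p[:,:2]/p[:,2:]
def onz(uv,z,K,T):
    uv=np.atleast_2d(np.asarray(uv,float)); r=np.c_[uv,np.ones(len(uv))]@np.linalg.inv(K).T
    r=(r*[1,-1,-1])@T[:3,:3].T; o=T[:3,3]; return o+r*((z-o[2])/r[:,2])[:,None]
def crop(n,x0,y0,w,h,s,out):
    f=load(n)[0][y0:y0+h,x0:x0+w,::-1]
    cv2.imwrite(out,cv2.resize(f,None,fx=s,fy=s,interpolation=cv2.INTER_CUBIC))
E
python3 - <<'E'
from h import *
f,K,T=load("top0"); print(proj([[0,0,0],[183,571,231]],K,T))
for uv in [(281,188),(377,183),(262,192),(311,214),(321,140),(168,190),(444,187),(367,193),(389,168)]: print(uv,onz(uv,0,K,T).round())
f,K,T=load("scene0"); print(proj([[0,0,0],[183,571,231]],K,T))
crop("top0",330,140,90,85,8,"pics/c1.png")
crop("top0",225,145,80,85,8,"pics/c2.png")
crop("scene0",195,195,100,80,8,"pics/c3.png")
crop("scene0",335,195,80,70,9,"pics/c4.png")
E
```

```text
[[319.26233981 374.85633581]
 [ 62.89849039 321.59762546]]
(281, 188) [[534. 101.   0.]]
(377, 183) [[ 542. -193.    0.]]
(262, 192) [[523. 159.   0.]]
(311, 214) [[451.  12.   0.]]
(321, 140) [[686. -25.   0.]]
(168, 190) [[536. 446.   0.]]
(444, 187) [[ 525. -397.    0.]]
(367, 193) [[ 512. -160.    0.]]
(389, 168) [[ 589. -233.    0.]]
[[307.75376271 146.982428  ]
 [485.36962585 109.03492321]]
```

View pics/c1.png

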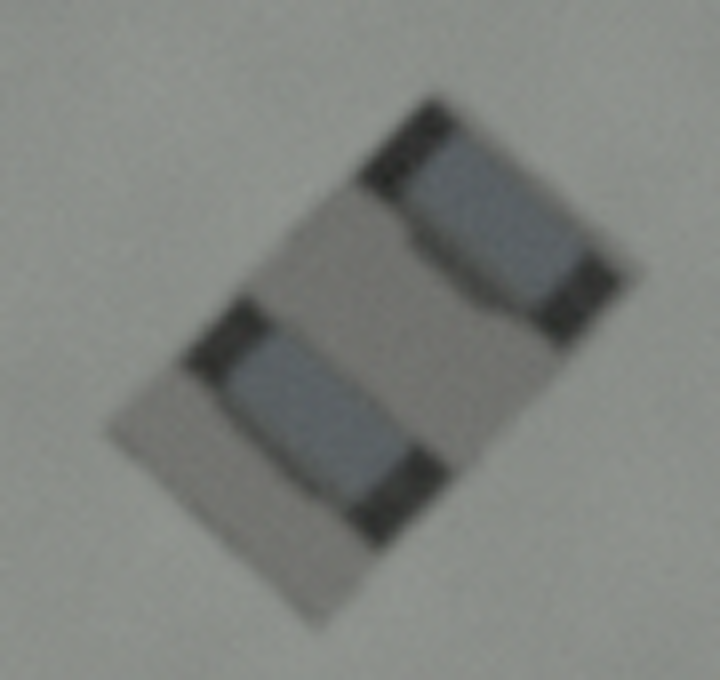

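View pics/c2.png

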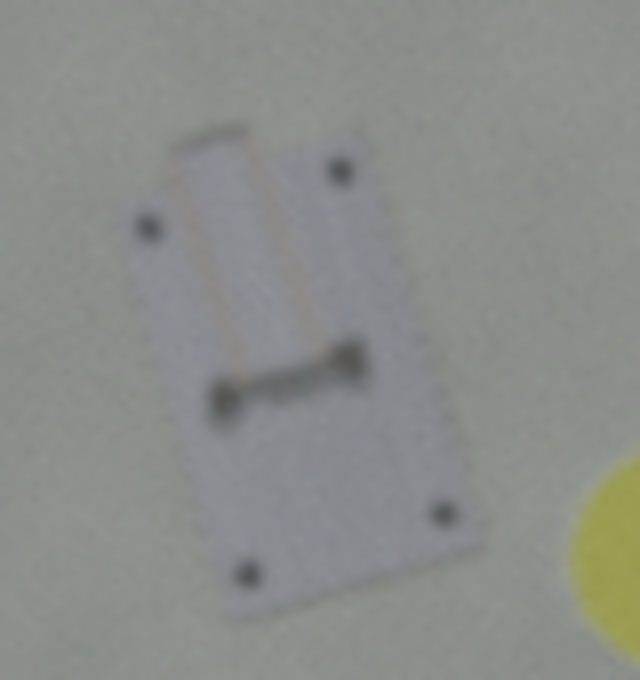

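View pics/c3.png

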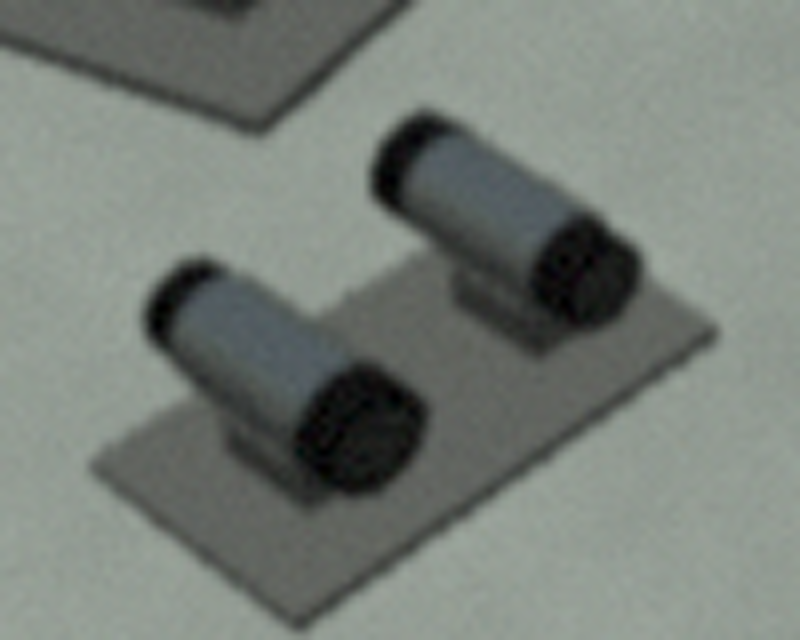

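View pics/c4.png

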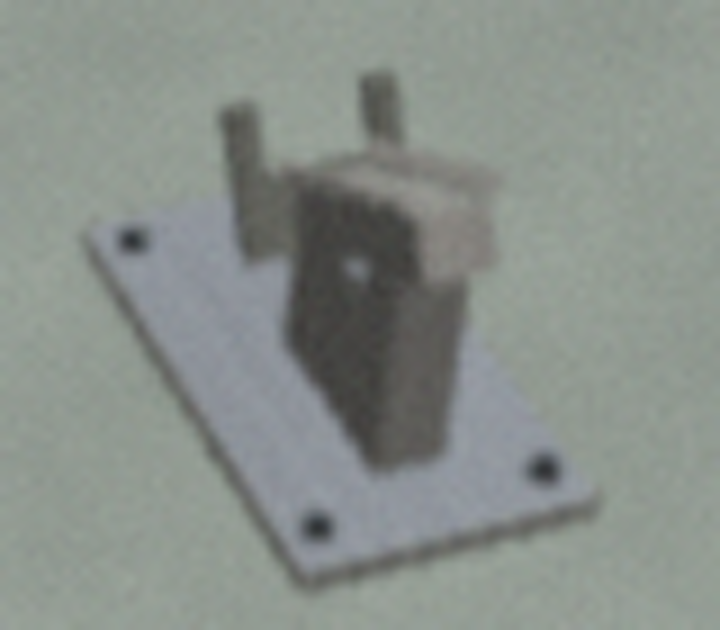

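```bash
cat > fit.py <<'E'
from h import *
from scipy.optimize import least_squares
_,Kt,Tt=load("top0");_,Ks,Ts=load("scene0")
def px(l,s,x0,y0): return (np.array(l,float)+.5)/s-.5+[x0,y0]
def Rz(a): return np.array([[np.cos(a),-np.sin(a),0],[np.sin(a),np.cos(a),0],[0,0,1]])
# rest: x along tube, y across; near = robot side
rt=px([(108,430),(318,628),(645,272)],8,330,140)
rs=px([(720,332),(297,630),(90,467)],8,195,195)
print("rest corners top z8:",onz(rt,8,Kt,Tt).round(1).tolist()); print("scene:",onz(rs,8,Ks,Ts).round(1).tolist())
ct=px([(125,205),(233,618),(482,545),(362,130)],8,225,145)
bt=px([(149,228),(248,574),(443,514),(341,172)],8,225,145)
bs=px([(132,240),(543,469),(317,526)],9,335,195)
cs=px([(85,232),(298,580),(598,497)],9,335,195)
print("foot top",onz(ct,10,Kt,Tt).round(1).tolist());print("scene",onz(cs,10,Ks,Ts).round(1).tolist())
print("bolts",onz(bt,10,Kt,Tt).round(1).tolist());print("scene",onz(bs,10,Ks,Ts).round(1).tolist())
E
python3 fit.py
```

```text
rest corners top z8: [[510.9, -86.7, 8.0], [433.2, -161.8, 8.0], [567.7, -294.7, 8.0]]
scene: [[515.1, -87.2, 8.0], [648.1, -220.1, 8.0], [570.9, -296.5, 8.0]]
foot top [[590.7, 224.9, 10.0], [430.3, 182.6, 10.0], [455.5, 89.9, 10.0], [618.4, 134.3, 10.0]]
scene [[457.5, 87.9, 10.0], [619.2, 132.4, 10.0], [589.6, 228.9, 10.0]]
bolts [[581.3, 215.6, 10.0], [446.7, 177.1, 10.0], [467.6, 104.3, 10.0], [601.8, 142.4, 10.0]]
scene [[462.3, 102.8, 10.0], [576.6, 214.8, 10.0], [597.2, 141.7, 10.0]]
```

```bash
cat > ov.py <<'E'
from h import *
import sys
def Rz(a): a=np.radians(a); return np.array([[np.cos(a),-np.sin(a),0],[np.sin(a),np.cos(a),0],[0,0,1]])
REST=(541,-191,44.9); FOOT=(524,158,15.8)
def homeframe(dx,dy=0):
    R0=Rz(FOOT[2]); R=R0@np.array([[np.cos(np.pi/6),0,-np.sin(np.pi/6)],[0,1,0],[np.sin(np.pi/6),0,np.cos(np.pi/6)]])
    return np.array([FOOT[0],FOOT[1],105])+R0@[dx,dy,0],R
def box(a,b): return np.array([[x,y,z] for x in (a[0],b[0]) for y in (a[1],b[1]) for z in (a[2],b[2])],float)
def cyl(x0,x1,r): 
    t=np.linspace(0,2*np.pi,40); return np.array([[x,r*np.cos(q),r*np.sin(q)] for x in(x0,x1) for q in t])
def models(dx,dy=0):
    M=[]
    R=Rz(REST[2]); o=np.array([REST[0],REST[1],0.])
    M.append(box((-55,-95,0),(55,95,8))@R.T+o)
    for s in (50,-50): M.append(cyl(-50,50,20)@R.T+o+R@[0,s,50])
    R=Rz(FOOT[2]); o=np.array([FOOT[0],FOOT[1],0.])
    M.append(box((-85,-50,0),(85,50,10))@R.T+o)
    h,R=homeframe(dx,dy)
    for y in((-28.5,-18.75),(18.75,28.5)): M.append(box((-38,y[0],-18.75),(-32,y[1],5))@R.T+h)
    M.append(box((-28,-18,-13),(56,18,-11))@R.T+h)
    return M
def draw(n,x0,y0,w,hh,s,out,M):
    f,K,T=load(n)
    im=cv2.resize(f[y0:y0+hh,x0:x0+w,::-1],None,fx=s,fy=s,interpolation=cv2.INTER_CUBIC).copy()
    for m in M:
        p=(proj(m,K,T)-[x0,y0]+.5)*s-.5
        H=cv2.convexHull(p.astype(np.float32)).round().astype(int)
        cv2.polylines(im,[H],True,(0,0,255),1)
    cv2.imwrite(out,im)
if __name__=="__main__":
    dx=float(sys.argv[1]);M=models(dx)
    a=np.vstack
    im=[]
    draw("top0",330,140,90,85,8,"pics/o1.png",M)
    draw("top0",225,145,80,85,7,"pics/o2.png",M)
    draw("scene0",195,195,100,80,8,"pics/o3.png",M)
    draw("scene0",335,195,80,70,7,"pics/o4.png",M)
    x=cv2.imread("pics/o2.png");y=cv2.imread("pics/o4.png"); 
    z=np.zeros((max(x.shape[0],y.shape[0]),x.shape[1]+y.shape[1],3),np.uint8); z[:x.shape[0],:x.shape[1]]=x; z[:y.shape[0],x.shape[1]:]=y
    cv2.imwrite("pics/o24_%s.png"%sys.argv[1],cv2.resize(z,(800,int(z.shape[0]*800/z.shape[1]))))
E
python3 ov.py 0
```

```text
(no output)
```

View pics/o1.png

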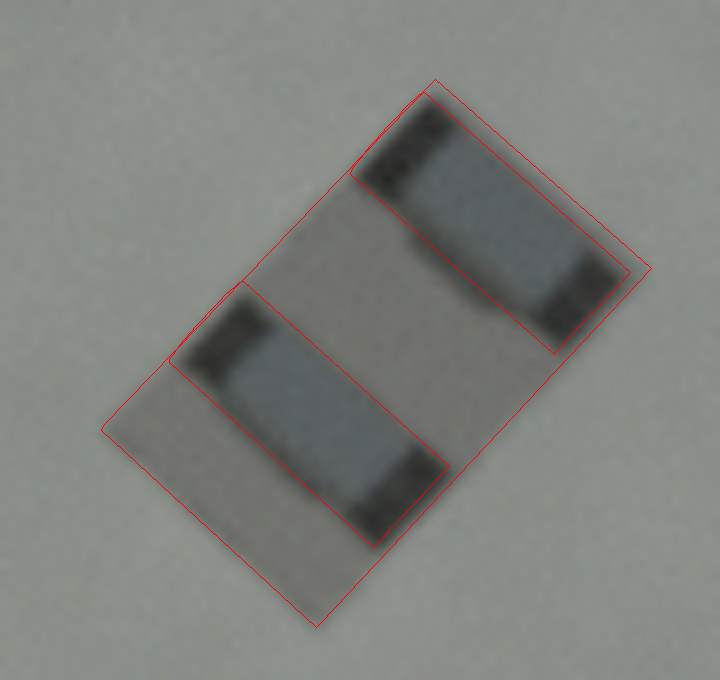

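View pics/o3.png

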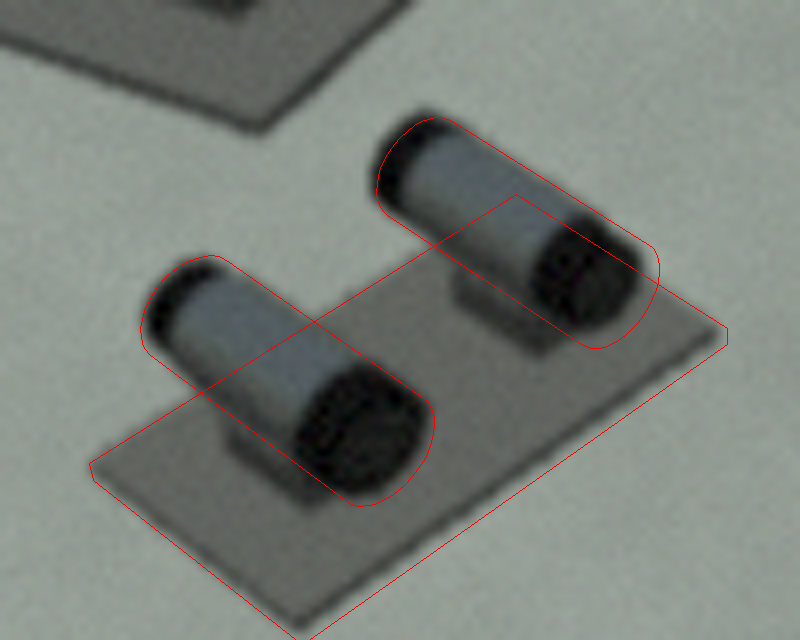

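View pics/o2.png

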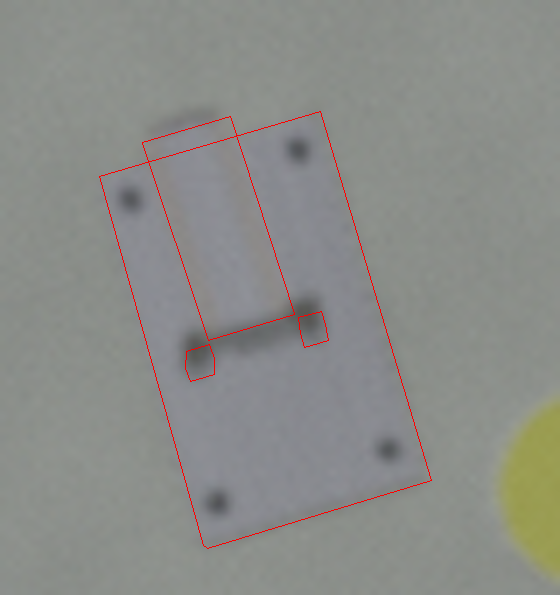

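View pics/o4.png

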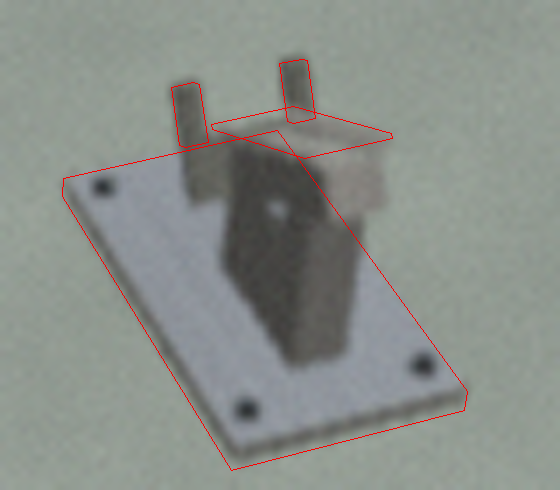

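```bash
cat > go.py <<'E'
import sys,numpy as np
from scipy.spatial.transform import Rotation as Ro
from bench import *
def st():
    s=sense(); return s,np.array(s["tool_pos"]),Ro.from_euler("xyz",s["tcp_rot"],degrees=True)
def to(p=None,rpy=None,R=None):
    s,t,Rc=st()
    print("t",round(s["time"],2),"tcp",t.round(1),np.round(s["tcp_rot"],2),"gap",round(s["finger_gap"],2),"F",np.round(s["ft_force"],1),"q",np.round(s["joint_pos"],1))
    if p is not None: print("shift tool:",Rc.inv().apply(np.array(p)-t).round(1))
    if R is None and rpy is not None: R=Ro.from_euler("xyz",rpy,degrees=True)
    if R is not None:
        print("rotvec tool:",(Rc.inv()*R).as_rotvec().round(3))
        if p is not None: print("shift in goal axes:",R.inv().apply(np.array(p)-t).round(1))
if __name__=="__main__":
    a=[float(v) for v in sys.argv[1:]]
    to(a[:3] if a else None,a[3:6] if len(a)>3 else None)
E
python3 go.py 468 -193 200 180 0 45
```

```text
t 0.1 tcp [183.3 570.8 230.4] [-1.7990e+02 -1.0000e-02  1.6219e+02] gap 85.28 F [ 1.1 -0.3  0.1] q [67.3  7.5 85.3  0.  87.3 -4.9]
shift tool: [-504.7 -640.1   31.3]
rotvec tool: [-1.000e-03  2.000e-03  2.045e+00]
shift in goal axes: [-338.7  741.4   30.4]
```

```bash
python3 -m creep '{"translation": [[-25,-32,0],[-25,-32,0],[-25,-32,0],[-25,-32,0],[-25,-32,0],[-25,-32,0],[-25,-32,0],[-25,-32,0],[-25,-32,0],[-25,-32,0]], "rotation": [[0,0,0],[0,0,0],[0,0,0],[0,0,0],[0,0,0],[0,0,0],[0,0,0],[0,0,0],[0,0,0],[0,0,0]], "claw": [85,85,85,85,85,85,85,85,85,85]}' 20
python3 go.py 468 -193 200 180 0 45
```

```text
time: 1.1
tool_pos: [323.6, 188.6, 231.0]
tcp_rot: [-180.0, -0.0, 162.2]
ft_force: [1.1, -0.3, -0.6]
finger_gap: 84.9
t 1.1 tcp [323.6 188.6 231. ] [-180.     -0.    162.21] gap 84.94 F [ 1.1 -0.3 -0.6] q [ 22.4 -29.9 117.9  -0.   92.  -49.8]
shift tool: [-254.  -319.2   31. ]
rotvec tool: [-0.     0.     2.046]
shift in goal axes: [-167.7  371.9   31. ]
```

```bash
python3 -m creep '{"translation": [[-25,-32,0],[-25,-32,0],[-25,-32,0],[-25,-32,0],[-25,-32,0],[-25,-32,0],[-25,-32,0],[-25,-32,0],[-25,-32,0],[-25,-32,0]], "rotation": [[0,0,0],[0,0,0],[0,0,0],[0,0,0],[0,0,0],[0,0,0],[0,0,0],[0,0,0],[0,0,0],[0,0,0]], "claw": [85,85,85,85,85,85,85,85,85,85]}' 20
python3 -m creep '{"translation": [[0,0,5],[0,0,5],[0,0,5],[0,0,5],[0,0,5],[0,0,5],[0,0,5],[0,0,5],[0,0,5],[0,0,5]], "rotation": [[0,0,0.15],[0,0,0.15],[0,0,0.15],[0,0,0.15],[0,0,0.15],[0,0,0.15],[0,0,0.15],[0,0,0.15],[0,0,0.15],[0,0,0.15]], "claw": [85,85,85,85,85,85,85,85,85,85]}'
python3 go.py 468 -193 130 180 0 45
```

```text
time: 2.1
tool_pos: [463.8, -192.7, 230.8]
tcp_rot: [180.0, -0.0, 162.2]
ft_force: [-0.1, 0.8, 1.2]
finger_gap: 84.9
time: 3.1
tool_pos: [463.5, -190.8, 180.6]
tcp_rot: [-179.9, -0.0, 75.9]
ft_force: [0.0, -0.9, 0.0]
finger_gap: 84.5
t 3.1 tcp [ 463.5 -190.8  180.6] [-1.7995e+02 -1.0000e-02  7.5890e+01] gap 84.52 F [ 0.  -0.9  0. ] q [-28.2  -6.2 104.4   0.   81.9 -14.1]
shift tool: [-1.1  5.  50.6]
rotvec tool: [-0.001  0.     0.539]
shift in goal axes: [ 1.6  4.8 50.6]
```

```bash
python3 -m creep '{"translation": [[0,0,12],[0,0,12],[0,0,13],[0,0,13],[1.6,4.8,0],[0,0,0]], "rotation": [[0,0,0.135],[0,0,0.135],[0,0,0.135],[0,0,0.134],[0,0,0],[0,0,0]], "claw": [85,85,85,85,85,85]}'
python3 go.py 468 -193 70 180 0 45
cat > pic.py <<'E'
import sys
from h import *
from bench import *
n=sys.argv[1]
s=snapshot("top");np.savez("top_%s.npz"%n,**s)
s=snapshot("scene");np.savez("scene_%s.npz"%n,**s)
E
python3 pic.py a
python3 - <<'E'
from h import *
from bench import *
t=np.array(sense()["tool_pos"]);print(t)
for n in("top","scene"):
    f,K,T=load(n+"_a");p=proj([t,t+[0,0,73]],K,T);print(n,p.round(1))
    x0,y0=(p[0]-[50,42]).astype(int);print(x0,y0);crop(n+"_a",x0,y0,100,75,8,f"pics/a_{n}.png")
E
```

```text
time: 3.7
tool_pos: [468.5, -193.4, 131.2]
tcp_rot: [-180.0, 0.0, 45.6]
ft_force: [-0.5, 0.6, 0.6]
finger_gap: 85.3
t 3.7 tcp [ 468.5 -193.4  131.2] [-1.7997e+02  1.0000e-02  4.5590e+01] gap 85.26 F [-0.5  0.6  0.6] q [-28.2  -2.9 106.6   0.   76.4  16.2]
shift tool: [-0.1 -0.6 61.2]
rotvec tool: [-0.    0.    0.01]
shift in goal axes: [-0.1 -0.6 61.2]
[ 468.86938401 -193.4902909   132.08231068]
top [[387.7 197.3]
 [393.8 191.1]]
337 155
scene [[243.3 191.8]
 [240.4 169. ]]
193 149
```

View pics/a_top.png

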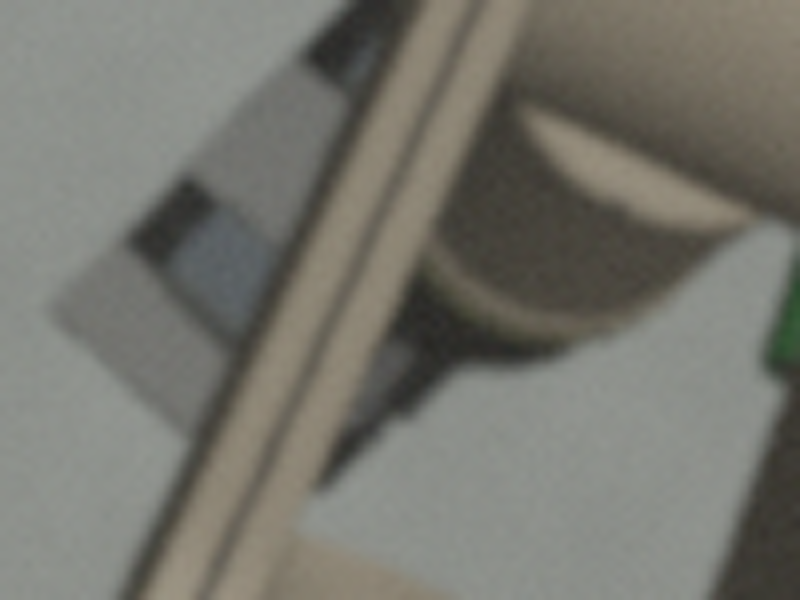

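View pics/a_scene.png

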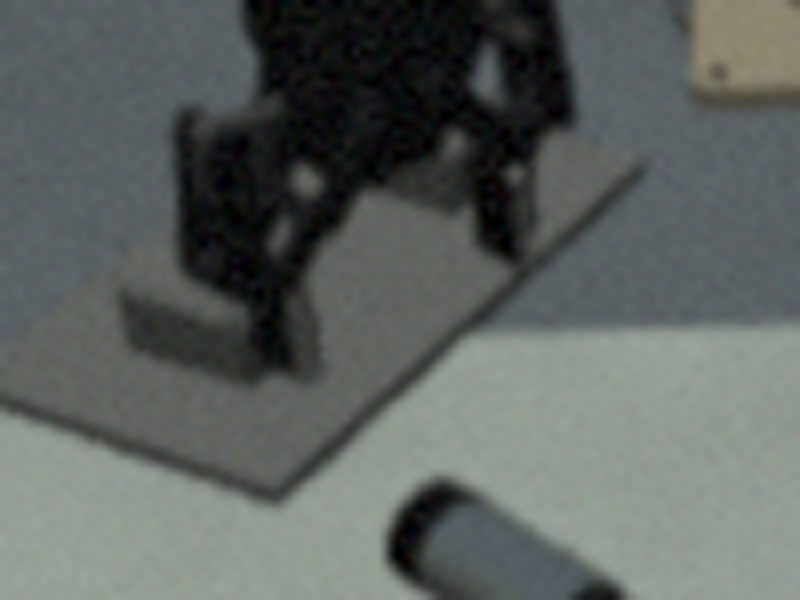

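```bash
python3 -m creep '{"translation": [[0,-0.6,25],[0,0,25],[0,0,25],[0,0,15],[0,0,9],[0,0,0],[0,0,0]], "rotation": [[0,0,0.01],[0,0,0],[0,0,0],[0,0,0],[0,0,0],[0,0,0],[0,0,0]], "claw": [85,85,85,85,85,85,85]}'
python3 go.py 468 -193 32 180 0 45; python3 pic.py b
python3 - <<'E'
from h import *
crop("scene_b",195,170,100,75,8,f"pics/b_scene.png")
E
```

```text
time: 4.5
tool_pos: [468.6, -193.2, 33.3]
tcp_rot: [179.9, -0.0, 44.8]
ft_force: [-0.6, 0.1, -0.7]
finger_gap: 85.2
t 4.5 tcp [ 468.6 -193.2   33.3] [ 1.7993e+02 -2.0000e-02  4.4830e+01] gap 85.24 F [-0.6  0.1 -0.7] q [-28.2   4.2 110.6  -0.   65.1  17. ]
shift tool: [-0.3 -0.5  1.3]
rotvec tool: [ 0.001 -0.    -0.003]
shift in goal axes: [-0.3 -0.5  1.3]
```

View pics/b_scene.png

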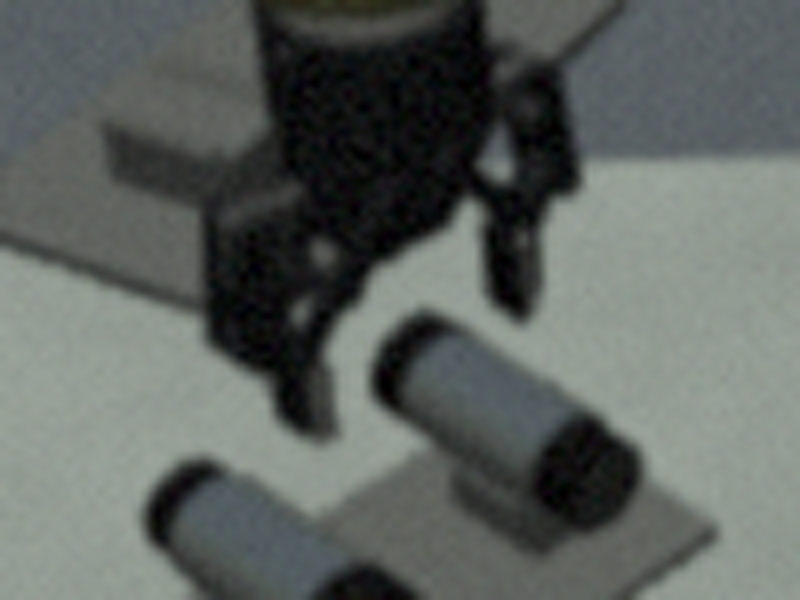

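```bash
python3 -m creep '{"translation": [[0,0,0],[0,0,0],[0,0,0],[0,0,0],[0,0,0],[0,0,0],[0,0,0],[0,0,0]], "rotation": [[0,0,0],[0,0,0],[0,0,0],[0,0,0],[0,0,0],[0,0,0],[0,0,0],[0,0,0]], "claw": [70,60,52,48,44,42,40,38]}' 20
python3 -m creep '{"translation": [[0,0,0],[0,0,0],[0,0,0],[0,0,0],[0,0,0],[0,0,0]], "rotation": [[0,0,0],[0,0,0],[0,0,0],[0,0,0],[0,0,0],[0,0,0]], "claw": [36,34,32,30,30,30]}'
python3 go.py
```

```text
time: 5.4
tool_pos: [468.1, -193.0, 32.5]
tcp_rot: [180.0, -0.0, 44.8]
ft_force: [0.1, -1.6, 0.7]
finger_gap: 39.0
time: 6.0
tool_pos: [468.1, -193.0, 32.4]
tcp_rot: [180.0, 0.0, 44.8]
ft_force: [0.4, -1.9, 1.1]
finger_gap: 39.3
t 6.0 tcp [ 468.1 -193.    32.4] [179.97   0.    44.79] gap 39.31 F [ 0.4 -1.9  1.1] q [-28.2   4.3 110.6  -0.   65.1  17. ]
```

```bash
python3 -m creep '{"translation": [[0,0,0],[0,0,0],[0,0,0],[0,0,0],[0,0,0],[0,0,0]], "rotation": [[0,0,0],[0,0,0],[0,0,0],[0,0,0],[0,0,0],[0,0,0]], "claw": [50,75,75,75,75,75]}' 20
python3 -m creep '{"translation": [[17,0,0],[17,0,0],[17,0,0],[17,0,0],[17,0,0],[17,0,0],[0,0,0]], "rotation": [[0,0,0],[0,0,0],[0,0,0],[0,0,0],[0,0,0],[0,0,0],[0,0,0]], "claw": [75,75,75,75,75,75,75]}'
python3 go.py 540 -121 32 180 0 45; python3 pic.py c;  python3 - <<'E'
from h import *
crop("scene_c",195,180,100,75,8,f"pics/c_scene.png")
E
```

```text
time: 6.6
tool_pos: [467.9, -192.7, 32.2]
tcp_rot: [-180.0, 0.0, 44.8]
ft_force: [-0.2, 0.1, 0.5]
finger_gap: 75.0
time: 7.3
tool_pos: [541.9, -119.3, 32.5]
tcp_rot: [180.0, -0.0, 44.9]
ft_force: [0.0, 0.5, 0.1]
finger_gap: 75.1
t 7.3 tcp [ 541.9 -119.3   32.5] [ 1.7997e+02 -5.0000e-02  4.4890e+01] gap 75.07 F [0.  0.5 0.1] q [-17.7  11.3 102.8   0.   65.8  27.4]
shift tool: [-2.5 -0.2  0.5]
rotvec tool: [ 0.001 -0.001 -0.002]
shift in goal axes: [-2.5 -0.2  0.5]
```

View pics/c_scene.png

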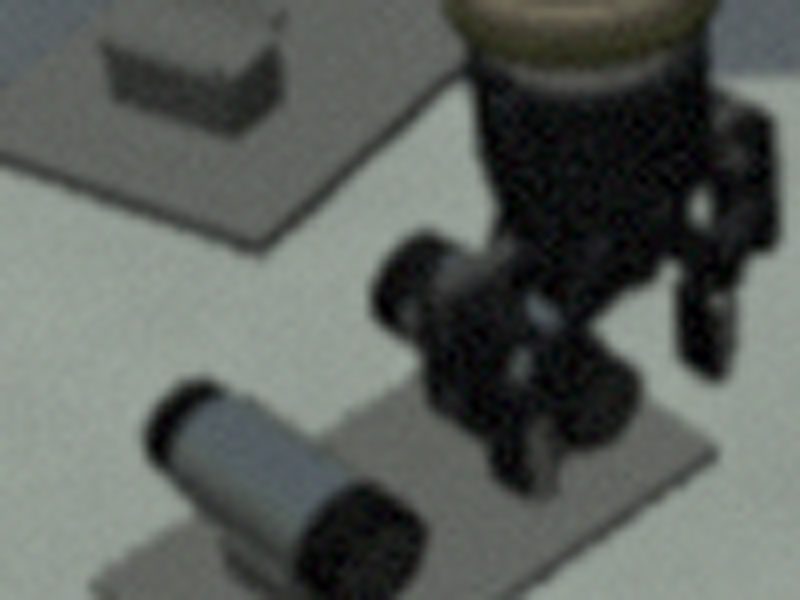

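```bash
python3 -m creep '{"translation": [[-2,0,0],[0,0,0],[0,0,0],[0,0,0],[0,0,0],[0,0,0],[0,0,0],[0,0,0],[0,0,0],[0,0,0]], "rotation": [[0,0,0],[0,0,0],[0,0,0],[0,0,0],[0,0,0],[0,0,0],[0,0,0],[0,0,0],[0,0,0],[0,0,0]], "claw": [66,56,48,44,42,40,38,36,34,30]}' 20
python3 -m creep '{"translation": [[0,0,0],[0,0,0],[0,0,0]], "rotation": [[0,0,0],[0,0,0],[0,0,0]], "claw": [30,30,30]}'
python3 go.py
```

```text
time: 8.4
tool_pos: [539.1, -122.5, 32.5]
tcp_rot: [180.0, -0.0, 44.8]
ft_force: [1.0, -0.9, 0.3]
finger_gap: 34.3
time: 8.7
tool_pos: [539.1, -122.4, 32.4]
tcp_rot: [180.0, -0.0, 44.8]
ft_force: [0.9, -0.9, 2.3]
finger_gap: 33.9
t 8.7 tcp [ 539.1 -122.4   32.4] [ 1.7997e+02 -1.0000e-02  4.4790e+01] gap 33.89 F [ 0.9 -0.9  2.3] q [-18.1  11.1 103.1  -0.   65.8  27.1]
```

```bash
python3 -m creep '{"translation": [[0,0,0],[0,0,0],[0,0,0],[0,0,0],[-17,0,0],[-17,0,0],[-16,0,0],[0,0,0]], "rotation": [[0,0,0],[0,0,0],[0,0,0],[0,0,0],[0,0,0],[0,0,0],[0,0,0],[0,0,0]], "claw": [50,70,70,70,70,70,70,70]}' 20
python3 go.py 504 -157 32 180 0 45
```

```text
time: 9.5
tool_pos: [501.3, -159.3, 32.0]
tcp_rot: [-180.0, 0.1, 44.7]
ft_force: [0.2, 0.8, 0.5]
finger_gap: 70.1
t 9.5 tcp [ 501.3 -159.3   32. ] [-1.7996e+02  5.0000e-02  4.4670e+01] gap 70.06 F [0.2 0.8 0.5] q [-23.2   7.3 107.4  -0.   65.3  22.2]
shift tool: [ 3.5  0.2 -0. ]
rotvec tool: [-0.001  0.001 -0.006]
shift in goal axes: [ 3.5  0.3 -0. ]
```

```bash
for d in 0 3 5; do python3 - $d <<'E'
import sys; from ov import *
dx=float(sys.argv[1]); h,R=homeframe(dx)
M=[]
for y in((-28.5,-18.75),(18.75,28.5)):
    for x in (-38,-32): M.append(np.array([[x,y[0],-18.75],[x,y[1],-18.75],[x,y[1],5],[x,y[0],5]])@R.T+h)
M.append(np.array([[-28,-17,-11],[56,-17,-11],[56,17,-11],[-28,17,-11.]])@R.T+h)
draw("top0",235,155,40,50,11,"pics/p1.png",M)
draw("scene0",350,195,45,50,11,"pics/p2.png",M)
cv2.imwrite(f"pics/p_{sys.argv[1]}.png",np.hstack([cv2.imread("pics/p1.png"),cv2.imread("pics/p2.png")])[:600,:800])
E
done
```

```text
(no output)
```

View pics/p_0.png

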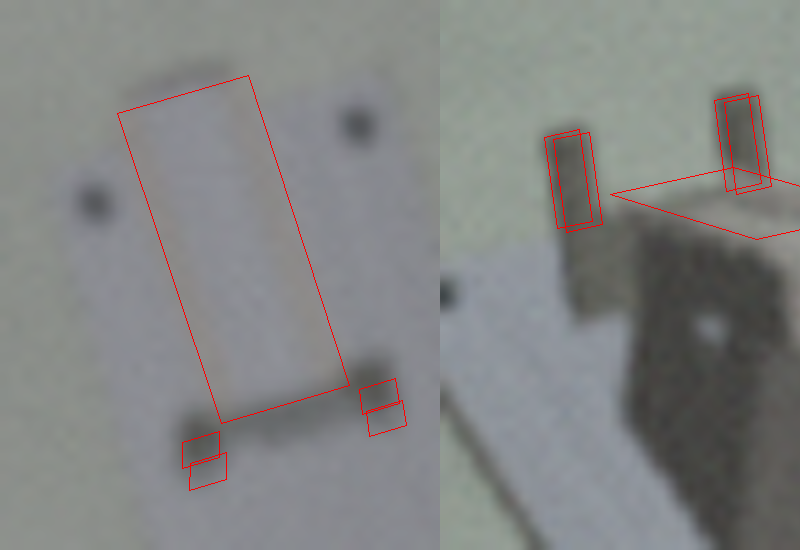

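View pics/p_3.png

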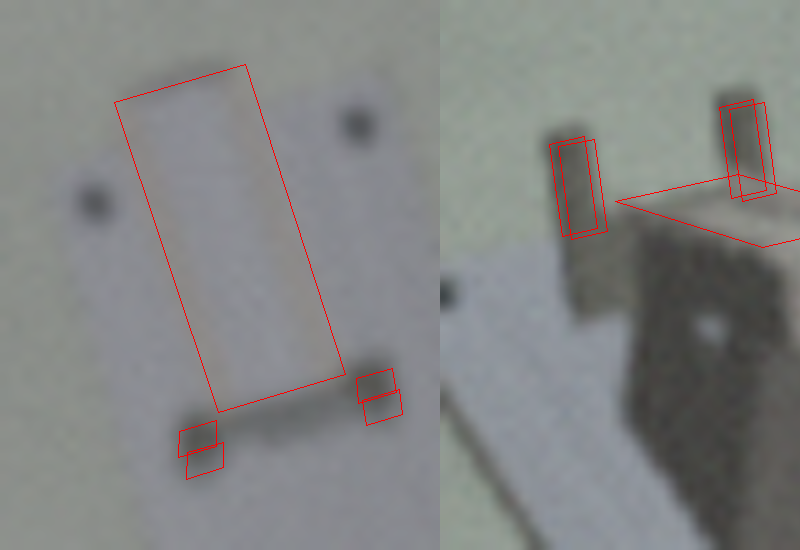

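View pics/p_5.png

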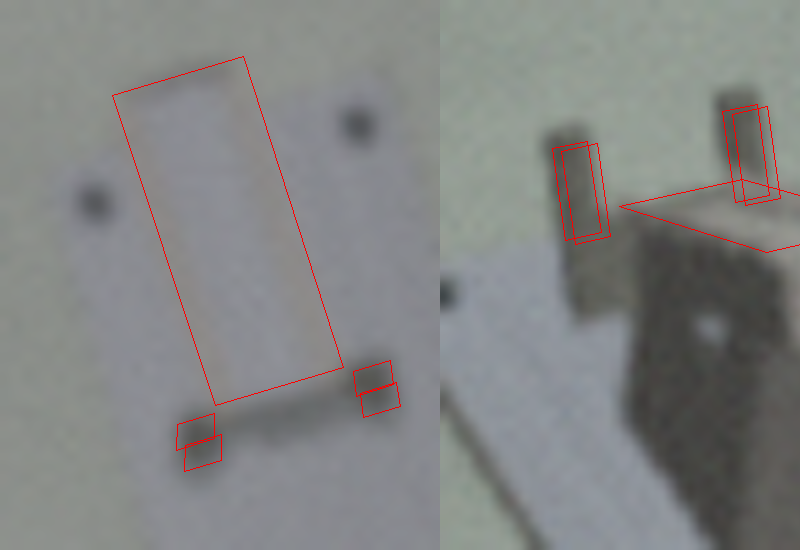

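```bash
python3 -m creep '{"translation": [[3.5,0,0],[0,0,0],[0,0,0],[0,0,0],[0,0,0],[0,0,0],[0,0,0],[0,0,0],[0,0,0],[0,0,0]], "rotation": [[0,0,0],[0,0,0],[0,0,0],[0,0,0],[0,0,0],[0,0,0],[0,0,0],[0,0,0],[0,0,0],[0,0,0]], "claw": [66,56,48,44,42,40,38,36,34,30]}' 50
python3 go.py; python3 pic.py d;  python3 - <<'E'
from h import *
crop("scene_d",195,180,100,75,8,f"pics/d_scene.png")
crop("top_d",330,140,100,75,8,f"pics/d_top.png")
E
```

```text
time: 10.5
tool_pos: [506.3, -155.2, 32.7]
tcp_rot: [180.0, -0.0, 44.8]
ft_force: [1.0, 1.3, 3.5]
finger_gap: 38.8
t 10.5 tcp [ 506.3 -155.2   32.7] [ 1.7996e+02 -3.0000e-02  4.4790e+01] gap 38.76 F [1.  1.3 3.5] q [-22.6   7.7 106.9   0.   65.3  22.6]
```

View pics/d_scene.png

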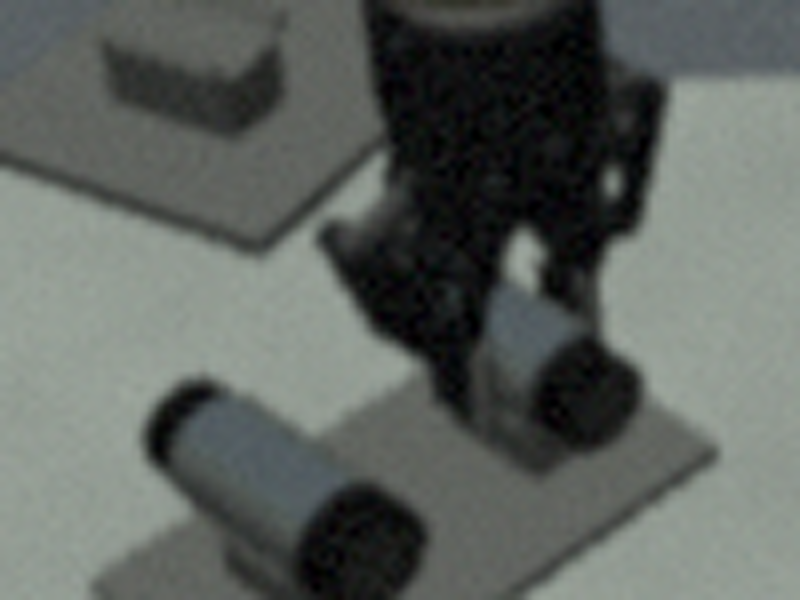

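View pics/d_top.png

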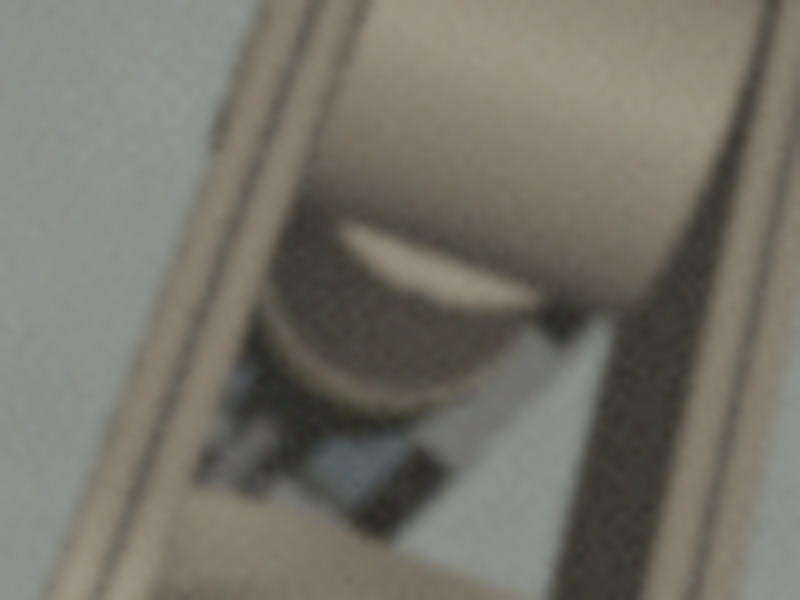

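```bash
python3 -m creep '{"translation": [[0,0,-5],[0,0,-15],[0,0,-35],[0,0,-45],[0,0,-45],[0,0,-45],[0,0,0]], "rotation": [[0,0,0],[0,0,0],[0,0,0],[0,0,0],[0,0,0],[0,0,-0.1],[0,0,-0.14]], "claw": [30,30,30,30,30,30,30]}'
python3 -m creep '{"translation": [[0,0,0],[0,0,0],[0,0,0],[0,0,0],[0,0,0],[0,0,0],[0,0,0],[0,0,0],[0,0,0],[0,0,0]], "rotation": [[0,0,-0.15],[0,0,-0.15],[0,0,-0.15],[0,0,-0.15],[0,0,-0.15],[0,0,-0.15],[0,0,-0.15],[0,0,-0.15],[0,0,-0.15],[0,0,-0.15]], "claw": [30,30,30,30,30,30,30,30,30,30]}'
cat > tgt.py <<'E'
import sys; from go import *
import json
H=np.array(json.load(open("home.json"))); yaw=15.8
def Rh():
    R0=Ro.from_euler("z",yaw,degrees=True).as_matrix(); c,s=np.cos(np.pi/6),.5
    return R0@np.array([[c,0,-s],[0,1,0],[s,0,c]])
def tool(x,y,z,off=(-2,0,-17.3)):  # tube centre at (x,y,z) in home frame
    B=Rh(); R=np.c_[-B[:,0],B[:,1],-B[:,2]]
    return H+B@[x,y,z]-R@np.array(off),Ro.from_matrix(R)
if __name__=="__main__":
    a=[float(v) for v in sys.argv[1:]]
    p,R=tool(*a[:3]); print("goal",p.round(1),R.as_euler("xyz",degrees=True).round(1)); to(p,R=R)
    s,t,Rc=st(); B=Rh(); print("tcp in home frame",(B.T@(t-H)).round(1),"F home",(B.T@np.array(s["ft_force"])).round(1))
E
echo '[525.7,159.2,105]' > home.json
python3 tgt.py 25 0 60
```

```text
time: 11.3
tool_pos: [509.0, -156.4, 231.4]
tcp_rot: [179.3, -0.1, 58.8]
ft_force: [1.9, -0.5, -2.0]
finger_gap: 38.4
time: 12.3
tool_pos: [505.2, -154.9, 222.7]
tcp_rot: [-180.0, -0.1, 144.8]
ft_force: [-0.5, -0.1, -1.8]
finger_gap: 38.8
goal [524.3 158.8 153.5] [-180.    30.  -164.2]
t 12.3 tcp [ 505.2 -154.9  222.7] [-1.7998e+02 -6.0000e-02  1.4484e+02] gap 38.77 F [-0.5 -0.1 -1.8] q [-22.6  -3.4  97.3  -0.   86.2 -77.4]
shift tool: [165.  267.5  69.3]
rotvec tool: [-0.233 -0.489 -0.869]
shift in goal axes: [-55.3 296.7 111.8]
tcp in home frame [ -32.3 -296.7  154.5] F home [-1.3  0.1 -1.3]
```

```bash
python3 -m creep '{"translation": [[18,30,0],[18,30,0],[18,30,0],[18,30,0],[18,30,0],[18,30,0],[18,30,0],[18,29,0],[18,28,0],[0,0,0]], "rotation": [[0,0,0],[0,0,0],[0,0,0],[0,0,0],[0,0,0],[0,0,0],[0,0,0],[0,0,0],[0,0,0],[0,0,0]], "claw": [30,30,30,30,30,30,30,30,30,30]}'
python3 -m creep '{"translation": [[0,0,0],[0,0,0],[0,0,0],[0,0,0],[0,0,0],[0,0,0],[0,0,0]], "rotation": [[0,0,-0.148],[0,0,-0.148],[0,0,-0.148],[0,0,-0.148],[0,0,-0.148],[0,0,-0.148],[0,0,0]], "claw": [30,30,30,30,30,30,30]}'
python3 tgt.py 25 0 60
```

```text
time: 13.3
tool_pos: [528.1, 159.9, 222.7]
tcp_rot: [180.0, -0.1, 144.7]
ft_force: [-0.0, -0.6, -2.1]
finger_gap: 38.3
time: 14.0
tool_pos: [528.7, 155.6, 222.6]
tcp_rot: [-180.0, -0.0, -164.5]
ft_force: [0.2, -0.1, -2.3]
finger_gap: 38.4
goal [524.3 158.8 153.5] [-180.    30.  -164.2]
t 14.0 tcp [528.7 155.6 222.6] [-1.7999e+02 -5.0000e-02 -1.6451e+02] gap 38.44 F [ 0.2 -0.1 -2.3] q [ 11.1   0.2  93.8  -0.   86.1 -94.4]
shift tool: [ 3.3  4.2 69.1]
rotvec tool: [-0.002 -0.524 -0.005]
shift in goal axes: [37.4  4.2 58.2]
tcp in home frame [ 60.4  -4.2 100.9] F home [-1.  -0.1 -2.1]
```

```bash
python3 -m creep '{"translation": [[0,0,0],[0,0,0],[0,0,0],[0,0,0],[0,0,0],[0,0,0]], "rotation": [[0,-0.131,-0.005],[0,-0.131,0],[0,-0.131,0],[0,-0.131,0],[0,0,0],[0,0,0]], "claw": [30,30,30,30,30,30]}'
python3 tgt.py 25 0 40;python3 pic.py e;  python3 - <<'E'
from h import *
crop("scene_e",320,150,100,75,8,f"pics/e_scene.png")
crop("top_e",220,135,100,75,8,f"pics/e_top.png")
E
```

```text
time: 14.6
tool_pos: [528.4, 155.8, 222.6]
tcp_rot: [179.9, 29.9, -164.5]
ft_force: [1.1, -0.1, -1.5]
finger_gap: 38.7
goal [533.9 161.5 136.2] [-180.    30.  -164.2]
t 14.6 tcp [528.4 155.8 222.6] [ 179.95   29.88 -164.53] gap 38.71 F [ 1.1 -0.1 -1.5] q [  8.9 -29.6 123.6   4.   56.3 -97.9]
shift tool: [37.1  4.  78.4]
rotvec tool: [-0.002 -0.002 -0.005]
shift in goal axes: [37.3  4.  78.3]
tcp in home frame [ 60.3  -4.  101. ] F home [ 0.1 -0.4 -1.8]
```

View pics/e_scene.png

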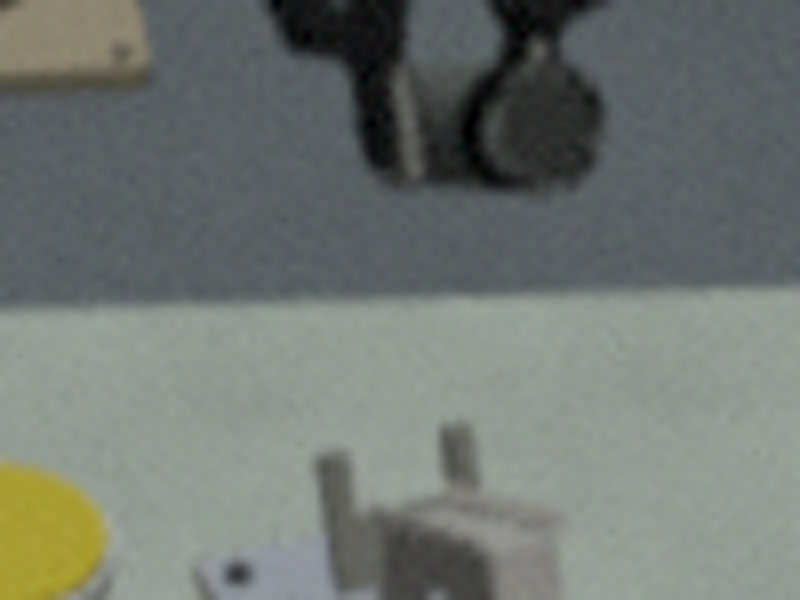

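```bash
python3 -m creep '{"translation": [[9,1,19],[9,1,20],[9,1,20],[10,1,19],[0,0,12],[0,0,8],[0,0,0],[0,0,0]], "rotation": [[0,0,-0.005],[0,0,0],[0,0,0],[0,0,0],[0,0,0],[0,0,0],[0,0,0],[0,0,0]], "claw": [30,30,30,30,30,30,30,30]}'
python3 tgt.py 25 0 5;python3 pic.py f;  python3 - <<'E'
from ov import *
from tgt import *
s,t,Rc=st(); off=np.array([-2,0,-17.3]); C=t+Rc.apply(off); R=Rc.as_matrix()
print("tube centre",C)
hh,Rr=homeframe(2,0.7)
M=[cyl(-50,-50.1,20)@R.T+C,cyl(49.9,50,17.5)@R.T+C,cyl(-50,32,20)@R.T+C]
for y in((-28.5,-18.75),(18.75,28.5)): M.append(np.array([[-32,y[0],-18.75],[-32,y[1],-18.75],[-32,y[1],5],[-32,y[0],5]])@Rr.T+hh)
draw("scene_f",340,175,80,70,8,"pics/f_scene.png",M)
draw("top_f",220,140,80,70,8,"pics/f_top.png",M)
E
```

```text
time: 15.5
tool_pos: [545.6, 164.8, 120.0]
tcp_rot: [-179.8, 30.0, -164.0]
ft_force: [-0.1, 0.5, -2.2]
finger_gap: 38.9
goal [550.8 166.3 105.8] [-180.    30.  -164.2]
t 15.5 tcp [545.6 164.8 120. ] [-179.82   30.03 -164.02] gap 38.86 F [-0.1  0.5 -2.2] q [  9.8 -19.5 127.5   4.4  42.1 -98.6]
shift tool: [ 2.4  0.  15. ]
rotvec tool: [-0.002  0.001  0.003]
shift in goal axes: [ 2.4 -0.  15. ]
tcp in home frame [25.4  0.   2.7] F home [-1.   0.5 -1.9]
tube centre [538.67652956 162.90680655 136.28602262]
```

View pics/f_scene.png

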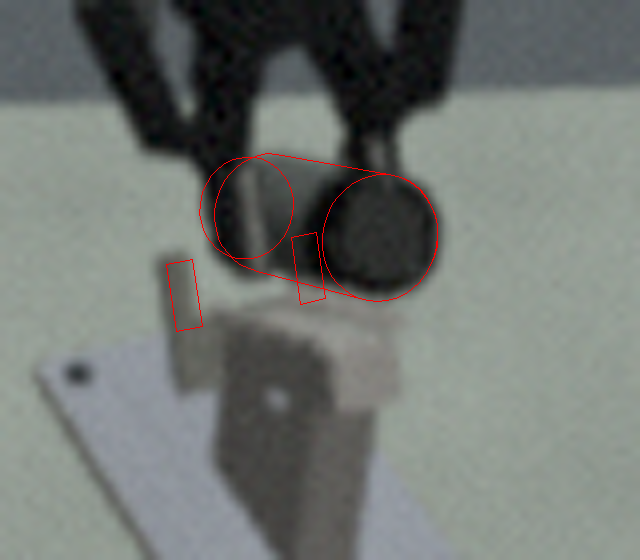

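View pics/f_top.png

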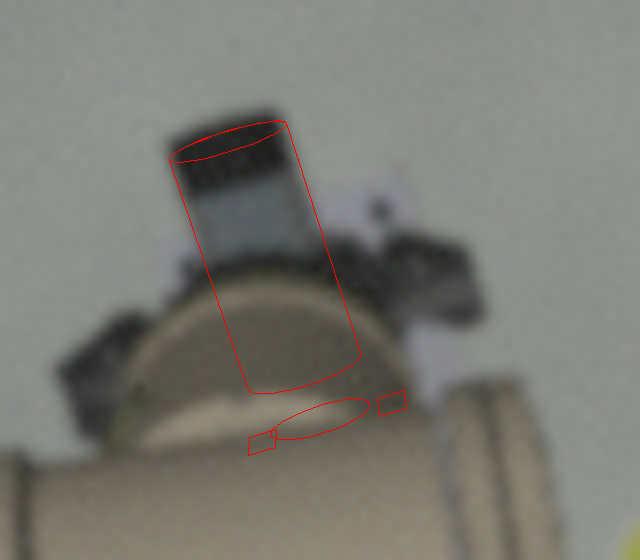

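```bash
echo '[525.2,157.5,105]' > home.json
python3 -m creep '{"translation": [[1,-1.6,6],[1,0,5],[0,0,3],[0,0,1],[0,0,0]], "rotation": [[0,0,0],[0,0,0],[0,0,0],[0,0,0],[0,0,0]], "claw": [30,30,30,30,30]}'
python3 tgt.py 25 0 0; python3 pic.py g;python3 - <<'E'
from ov import *
draw("scene_g",340,175,80,70,10,"pics/g_scene.png",[])
E
```

```text
time: 16.1
tool_pos: [550.3, 164.6, 104.6]
tcp_rot: [-179.8, 30.0, -164.0]
ft_force: [0.1, -0.6, -2.3]
finger_gap: 38.3
goal [552.7 165.3 101.5] [-180.    30.  -164.2]
t 16.1 tcp [550.3 164.6 104.6] [-179.82   29.99 -164.01] gap 38.31 F [ 0.1 -0.6 -2.3] q [  9.6 -17.1 127.5   4.7  39.9 -99.1]
shift tool: [-0.7  0.   3.9]
rotvec tool: [-0.002 -0.     0.003]
shift in goal axes: [-0.7  0.   3.9]
tcp in home frame [ 22.3  -0.  -13.4] F home [-1.2 -0.6 -2. ]
```

View pics/g_scene.png

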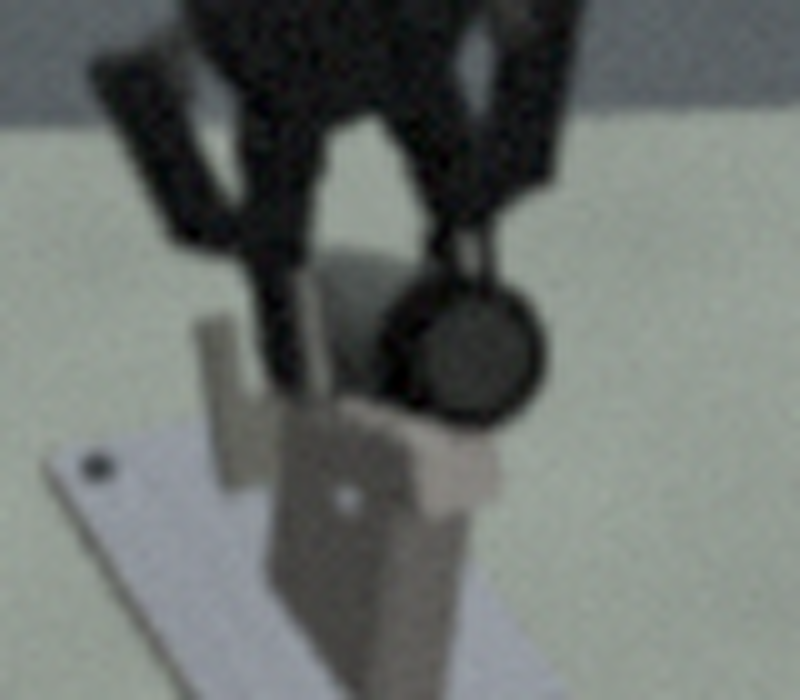

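```bash
python3 -m creep '{"translation": [[0,0,1],[0,0,0.5],[0,0,0.5],[0,0,0]], "rotation": [[0,0,0],[0,0,0],[0,0,0],[0,0,0]], "claw": [30,30,30,30]}'
python3 tgt.py 25 0 0|tail -1;python3 -m creep '{"translation": [[0,0,0.5],[0,0,0.5],[0,0,0]], "rotation": [[0,0,0],[0,0,0],[0,0,0]], "claw": [30,30,30]}';python3 tgt.py 25 0 0|tail -1
```

```text
time: 16.6
tool_pos: [551.5, 165.1, 103.5]
tcp_rot: [-179.8, 30.0, -164.0]
ft_force: [-3.0, 1.1, 2.2]
finger_gap: 38.6
tcp in home frame [ 22.9   0.2 -15. ] F home [-1.1  1.9  3.2]
time: 16.9
tool_pos: [551.8, 165.8, 103.1]
tcp_rot: [-179.9, 30.0, -164.0]
ft_force: [-10.8, 2.5, 8.6]
finger_gap: 38.6
tcp in home frame [ 23.2   0.7 -15.6] F home [-4.1  5.3 12.4]
```

```bash
python3 -m creep '{"translation": [[0,0.5,0],[0,0.5,0],[0,0,0]], "rotation": [[0,0,0],[0,0,0],[0,0,0]], "claw": [30,30,30]}';python3 tgt.py 25 0 0|tail -1;python3 -m creep '{"translation": [[0,0.5,0],[0,0.5,0],[0,0,0]], "rotation": [[0,0,0],[0,0,0],[0,0,0]], "claw": [30,30,30]}';python3 tgt.py 25 0 0|tail -1
```

```text
time: 17.2
tool_pos: [552.0, 166.2, 102.9]
tcp_rot: [-179.8, 30.1, -164.0]
ft_force: [-3.2, 1.6, 2.3]
finger_gap: 38.4
tcp in home frame [ 23.3   1.1 -15.9] F home [-1.1  2.4  3.3]
time: 17.5
tool_pos: [551.3, 166.6, 102.2]
tcp_rot: [-179.8, 30.0, -164.0]
ft_force: [0.3, -1.3, -0.8]
finger_gap: 38.5
tcp in home frame [ 22.5   1.7 -16.3] F home [-0.4 -1.4 -0.7]
```

```bash
python3 -m creep '{"translation": [[0,0,0.5],[0,0,0.5],[0,0,0]], "rotation": [[0,0,0],[0,0,0],[0,0,0]], "claw": [30,30,30]}';python3 tgt.py 25 0 0|tail -1
```

```text
time: 17.8
tool_pos: [551.5, 166.7, 102.0]
tcp_rot: [-179.8, 30.0, -164.0]
ft_force: [-18.5, -8.1, 15.7]
finger_gap: 38.6
tcp in home frame [ 22.6   1.7 -16.5] F home [-9.5 -2.8 23.6]
```

```bash
echo '[524.8,159.0,105.8]' > home.json
python3 -m creep '{"translation": [[0,0,-0.8],[0,0,0],[0,0,0],[0,0,0],[0,0,0],[0,0,0]], "rotation": [[0,0,0],[0,0,0],[0,0,0],[0,0,0],[0,0,0],[0,0,0]], "claw": [34,42,50,60,65,65]}'
python3 tgt.py 25 0 0; python3 pic.py h;python3 - <<'E'
from ov import *
draw("scene_h",340,175,80,70,10,"pics/h_scene.png",[])
E
```

```text
time: 18.4
tool_pos: [551.4, 167.0, 102.1]
tcp_rot: [-179.8, 30.0, -164.0]
ft_force: [0.1, -0.4, 0.5]
finger_gap: 65.1
goal [552.3 166.8 102.3] [-180.    30.  -164.2]
t 18.4 tcp [551.4 167.  102.1] [-179.81   30.02 -164.  ] gap 65.08 F [ 0.1 -0.4  0.5] q [  9.9 -16.6 127.3   4.5  39.4 -98.7]
shift tool: [-0.7 -0.5  0.2]
rotvec tool: [-0.002  0.     0.003]
shift in goal axes: [-0.7 -0.5  0.2]
tcp in home frame [ 22.3   0.5 -17.1] F home [ 0.2 -0.4  0.5]
```

View pics/h_scene.png

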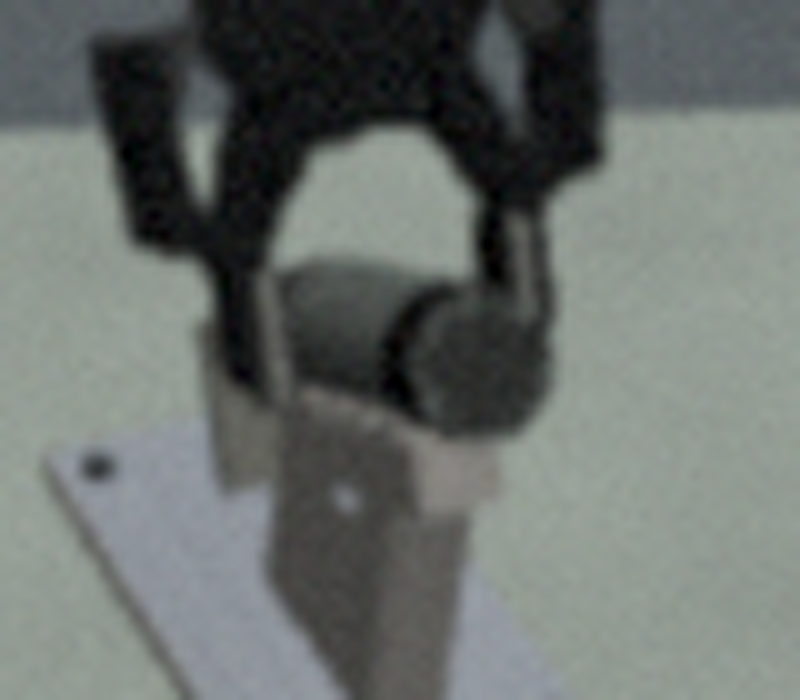

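```bash
python3 -m creep '{"translation": [[0,0,-8],[0,0,-20],[0,0,-25],[0,0,-12],[-25,0,0],[-25,0,0],[-25,0,0],[0,0,0],[0,0,0],[0,0,0]], "rotation": [[0,0,0],[0,0,0],[0,0,0],[0,0,0],[0,0,0],[0,0,0],[0,0,0],[0,0,0],[0,0,0],[0,0,0]], "claw": [68,68,68,68,40,20,0,0,0,0]}' 20
python3 tgt.py 25 0 0; python3 pic.py i;python3 - <<'E'
from ov import *
draw("scene_i",340,175,80,70,8,"pics/i_scene.png",[])
E
```

```text
time: 19.5
tool_pos: [581.3, 175.9, 194.9]
tcp_rot: [-179.8, 29.9, -164.0]
ft_force: [0.6, 0.2, -0.6]
finger_gap: 0.1
goal [552.3 166.8 102.3] [-180.    30.  -164.2]
t 19.5 tcp [581.3 175.9 194.9] [-179.82   29.92 -164.  ] gap 0.08 F [ 0.6  0.2 -0.6] q [ 10.4 -17.5 117.8   3.4  50.  -97. ]
shift tool: [72.5 -0.5 65.1]
rotvec tool: [-0.001 -0.001  0.003]
shift in goal axes: [72.6 -0.8 64.9]
tcp in home frame [95.6  0.8 47.6] F home [ 0.3  0.  -0.8]
```

View pics/i_scene.png

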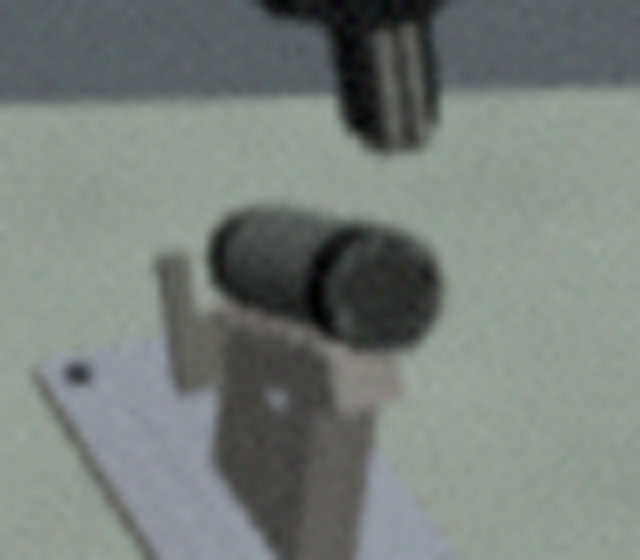

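```bash
python3 -m creep '{"translation": [[-9,-0.8,0],[0,0,20],[0,0,20],[0,0,12],[0,0,0],[2,0,0],[2,0,0],[0,0,0]], "rotation": [[0,0,0],[0,0,0],[0,0,0],[0,0,0],[0,0,0],[0,0,0],[0,0,0],[0,0,0]], "claw": [0,0,0,0,0,0,0,0]}' 20
python3 tgt.py 25 0 0|tail -1; python3 pic.py j;python3 - <<'E'
from ov import *
draw("scene_j",340,175,80,70,8,"pics/j_scene.png",[])
E
```

```text
time: 20.4
tool_pos: [612.0, 183.5, 154.3]
tcp_rot: [-179.8, 30.1, -164.0]
ft_force: [-0.6, -0.3, 0.4]
finger_gap: -0.2
tcp in home frame [ 1.027e+02 -1.000e-01 -3.300e+00] F home [-0.3 -0.2  0.7]
```

View pics/j_scene.png

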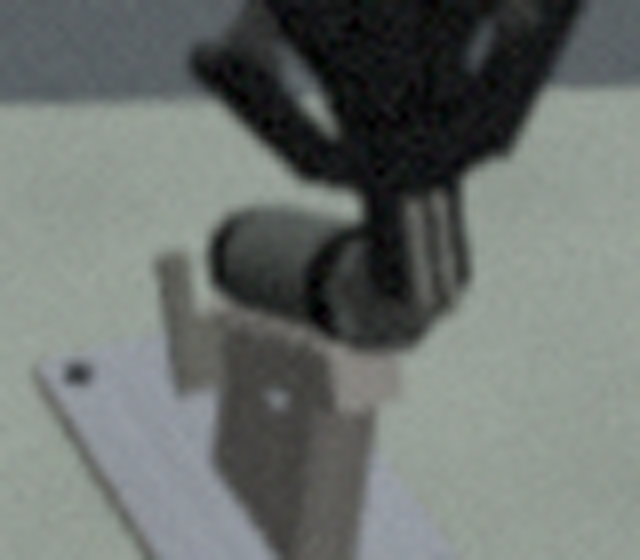

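```bash
python3 -m creep '{"translation": [[2,0,0],[2,0,0],[2,0,0],[2,0,0],[2,0,0],[2,0,0],[2,0,0],[2,0,0]], "rotation": [[0,0,0],[0,0,0],[0,0,0],[0,0,0],[0,0,0],[0,0,0],[0,0,0],[0,0,0]], "claw": [0,0,0,0,0,0,0,0]}' 20
python3 tgt.py 25 0 0|tail -1; python3 -m creep '{"translation": [[2,0,0],[2,0,0],[2,0,0],[2,0,0],[2,0,0]], "rotation": [[0,0,0],[0,0,0],[0,0,0],[0,0,0],[0,0,0]], "claw": [0,0,0,0,0]}' 20
python3 tgt.py 25 0 0|tail -1;python3 -m creep '{"translation": [[1.5,0,0],[1.5,0,0],[1.5,0,0],[1.5,0,0]], "rotation": [[0,0,0],[0,0,0],[0,0,0],[0,0,0]], "claw": [0,0,0,0]}' 20
python3 tgt.py 25 0 0|tail -1
```

```text
time: 21.3
tool_pos: [598.5, 179.7, 145.4]
tcp_rot: [-179.8, 30.0, -164.0]
ft_force: [-0.2, 0.0, 0.9]
finger_gap: -0.1
tcp in home frame [86.1 -0.2 -4. ] F home [0.3 0.1 0.9]
time: 21.8
tool_pos: [590.2, 177.3, 140.4]
tcp_rot: [-179.8, 30.0, -164.0]
ft_force: [0.1, 0.7, -0.4]
finger_gap: -0.2
tcp in home frame [76.1 -0.2 -4. ] F home [ 0.1  0.7 -0.5]
time: 22.2
tool_pos: [585.2, 175.9, 137.4]
tcp_rot: [-179.8, 30.0, -164.0]
ft_force: [0.5, 0.2, 0.1]
finger_gap: 0.1
tcp in home frame [70.1 -0.2 -4. ] F home [ 0.5  0.1 -0.2]
```

```bash
python3 pic.py k;python3 - <<'E'
from ov import *
draw("scene_k",340,175,80,70,8,"pics/k_scene.png",[])
E
```

```text
(no output)
```

View pics/k_scene.png

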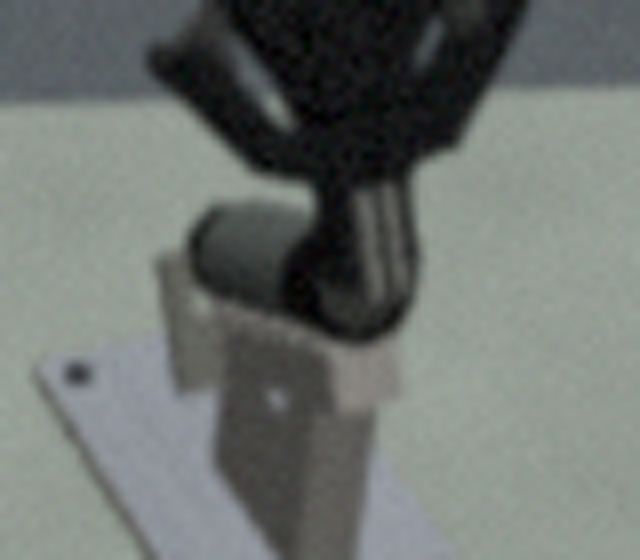

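```bash
for i in 1; do python3 -m creep '{"translation": [[1,0,0],[1,0,0],[1,0,0],[1,0,0],[1,0,0]], "rotation": [[0,0,0],[0,0,0],[0,0,0],[0,0,0],[0,0,0]], "claw": [0,0,0,0,0]}' 20
python3 tgt.py 25 0 0|tail -1;done; python3 -m creep '{"translation": [[1,0,0],[1,0,0],[1,0,0]], "rotation": [[0,0,0],[0,0,0],[0,0,0]], "claw": [0,0,0]}' 20
python3 tgt.py 25 0 0|tail -1
```

```text
time: 22.8
tool_pos: [581.2, 174.7, 135.0]
tcp_rot: [-179.8, 30.0, -164.0]
ft_force: [-0.2, 0.3, 0.9]
finger_gap: -0.3
tcp in home frame [65.2 -0.2 -4. ] F home [0.4 0.4 0.8]
time: 23.1
tool_pos: [578.6, 174.0, 133.4]
tcp_rot: [-179.8, 30.0, -164.0]
ft_force: [0.2, 0.5, 0.6]
finger_gap: -0.2
tcp in home frame [62.2 -0.3 -4. ] F home [0.6 0.5 0.4]
```

```bash
python3 -m creep '{"translation": [[1,0,0],[1,0,0],[0,0,0]], "rotation": [[0,0,0],[0,0,0],[0,0,0]], "claw": [0,0,0]}' 20
python3 tgt.py 25 0 0|tail -1; python3 -m creep '{"translation": [[1,0,0],[1,0,0],[0,0,0]], "rotation": [[0,0,0],[0,0,0],[0,0,0]], "claw": [0,0,0]}' 20
python3 tgt.py 25 0 0|tail -1;python3 pic.py l;python3 - <<'E'
from ov import *
draw("scene_l",340,175,80,70,8,"pics/l_scene.png",[])
E
```

```text
time: 23.4
tool_pos: [576.8, 173.5, 132.2]
tcp_rot: [-179.8, 30.0, -164.0]
ft_force: [1.0, 0.6, 0.5]
finger_gap: -0.5
tcp in home frame [60.  -0.2 -4.1] F home [ 1.2  0.3 -0.1]
time: 23.7
tool_pos: [575.7, 173.2, 131.9]
tcp_rot: [-179.8, 30.1, -164.0]
ft_force: [1.8, 0.9, 0.1]
finger_gap: -0.0
tcp in home frame [58.8 -0.2 -3.8] F home [ 1.8  0.3 -0.9]
```

View pics/l_scene.png

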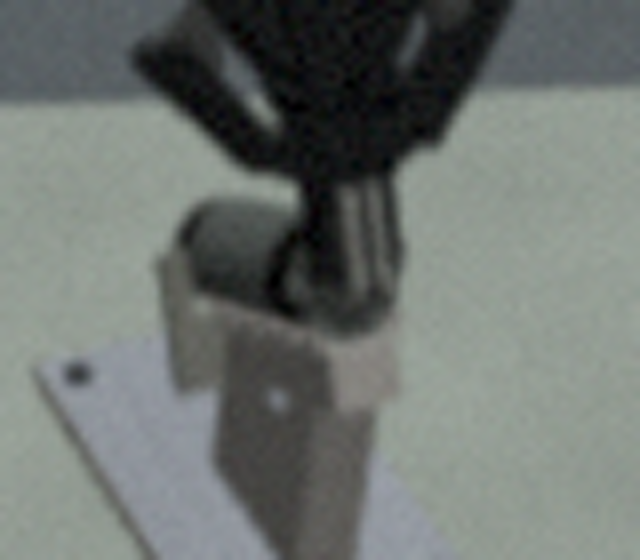

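```bash
python3 -m creep '{"translation": [[1,0,0],[1,0,0],[0,0,0]], "rotation": [[0,0,0],[0,0,0],[0,0,0]], "claw": [0,0,0]}' 20
python3 tgt.py 25 0 0|tail -1; python3 -m creep '{"translation": [[1,0,0],[0,0,0]], "rotation": [[0,0,0],[0,0,0]], "claw": [0,0]}' 20
python3 tgt.py 25 0 0|tail -1;python3 -m creep '{"translation": [[1,0,0],[0,0,0]], "rotation": [[0,0,0],[0,0,0]], "claw": [0,0]}' 20
python3 tgt.py 25 0 0|tail -1
```

```text
time: 24.1
tool_pos: [575.3, 172.9, 132.5]
tcp_rot: [-179.8, 30.3, -164.0]
ft_force: [5.3, 1.3, 3.2]
finger_gap: 0.0
tcp in home frame [58.7 -0.4 -3.1] F home [ 6.4 -0.2  0. ]
time: 24.3
tool_pos: [575.1, 172.7, 132.7]
tcp_rot: [-179.8, 30.4, -164.0]
ft_force: [7.2, 2.8, 3.4]
finger_gap: 0.1
tcp in home frame [58.6 -0.5 -2.8] F home [ 8.4  0.8 -0.9]
time: 24.5
tool_pos: [574.9, 172.6, 133.0]
tcp_rot: [-179.8, 30.5, -164.0]
ft_force: [8.5, 3.5, 4.3]
finger_gap: -0.2
tcp in home frame [58.5 -0.5 -2.4] F home [10.1  1.  -0.8]
```

```bash
python3 -m creep '{"translation": [[-4,0,0],[-4,0,0],[-10,0,0],[-10,0,-10],[0,0,-40],[0,0,-40],[0,0,-40],[0,0,-40],[0,0,0]], "rotation": [[0,0,0],[0,0,0],[0,0,0],[0,0,0],[0,0,0],[0,0,0],[0,0,0],[0,0,0],[0,0,0]], "claw": [0,0,0,0,0,0,0,0,0]}' 20
python3 tgt.py 0 0 0; python3 -m creep '{"translation": [[-20,-40,-20],[-20,-40,-20],[-20,-40,0],[-20,-40,0],[0,0,0]], "rotation": [[0,0,0],[0,0,0],[0,0,0],[0,0,0],[0,0,0]], "claw": [0,0,0,0,0]}' 20
python3 pic.py m;python3 - <<'E'
from ov import *
from tgt import *
H=np.array([524.8,159.0,105.8]);B=Rh();M=[cyl(-50,50,20)@np.eye(3) @B.T+H]
M=[cyl(-32,50,20)@B.T+H,cyl(-50,-32,17.5)@B.T+H,cyl(49.9,50,20)@B.T+H]
draw("scene_m",340,175,80,70,8,"pics/m_scene.png",[])
draw("scene_m",340,175,80,70,8,"pics/m_scene2.png",M)
draw("top_m",220,140,80,70,8,"pics/m_top.png",[])
draw("top_m",220,140,80,70,8,"pics/m_top2.png",M)
a=lambda n:cv2.resize(cv2.imread(n),(400,350))
cv2.imwrite("pics/m_all.png",np.vstack([np.hstack([a("pics/m_scene.png"),a("pics/m_scene2.png")]),np.hstack([a("pics/m_top.png"),a("pics/m_top2.png")])])[:600+100])
cv2.imwrite("pics/m_full.png",load("scene_m")[0][:,:,::-1])
E
```

```text
time: 25.4
tool_pos: [514.7, 156.0, 299.7]
tcp_rot: [-179.7, 30.7, -164.0]
ft_force: [0.7, 0.7, 1.0]
finger_gap: 0.1
goal [531.5 160.9  89.8] [-180.    30.  -164.2]
t 25.4 tcp [514.7 156.  299.7] [-179.73   30.66 -163.96] gap 0.14 F [0.7 0.7 1. ] q [  9.2 -34.4 119.    3.5  64.9 -97.4]
shift tool: [ 92.    0.9 189.4]
rotvec tool: [-0.003  0.012  0.004]
shift in goal axes: [8.980e+01 1.000e-01 1.905e+02]
tcp in home frame [ 8.780e+01 -1.000e-01  1.732e+02] F home [1.2 0.5 0.4]
time: 25.9
tool_pos: [607.0, 11.3, 366.5]
tcp_rot: [-179.7, 30.0, -164.2]
ft_force: [-1.7, 0.5, -1.0]
finger_gap: -0.1
```

View pics/m_all.png

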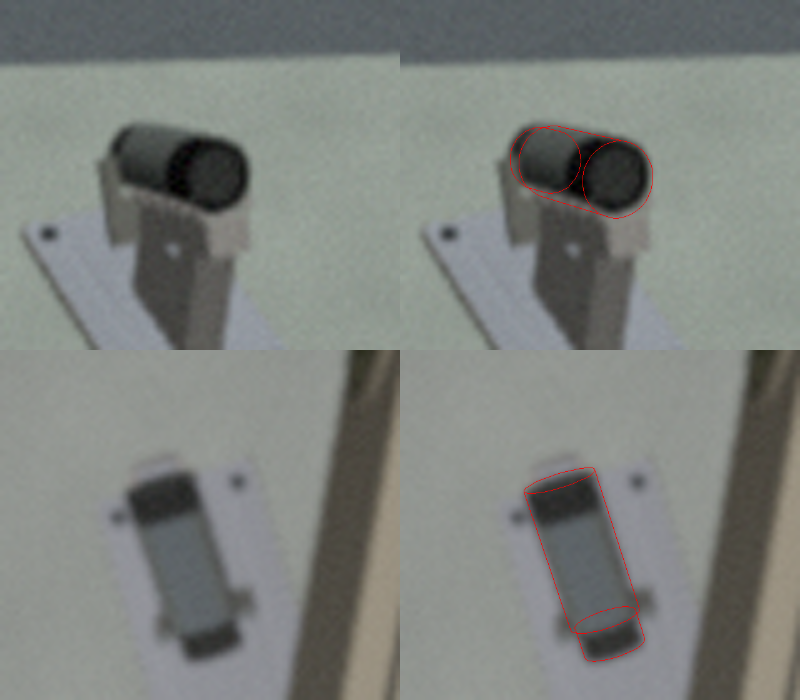

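View pics/m_full.png

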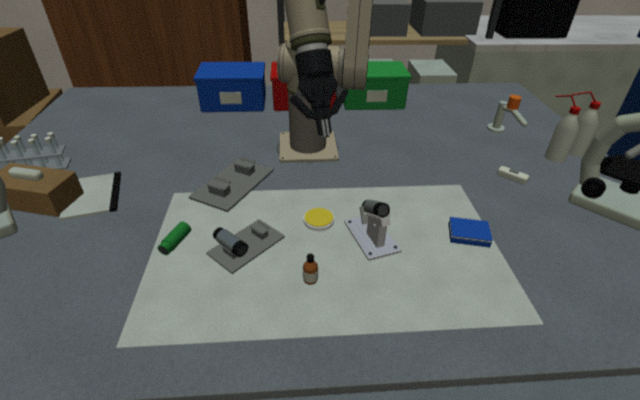

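View pics/m_scene.png

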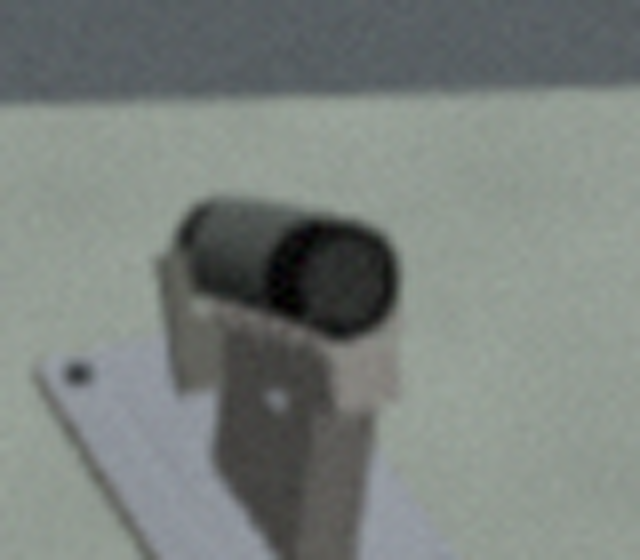

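Run:
```python
from h import *
crop("top_m",235,155,42,46,13,"pics/m_top3.png")
```

```text
(no output)
```

View pics/m_top3.png

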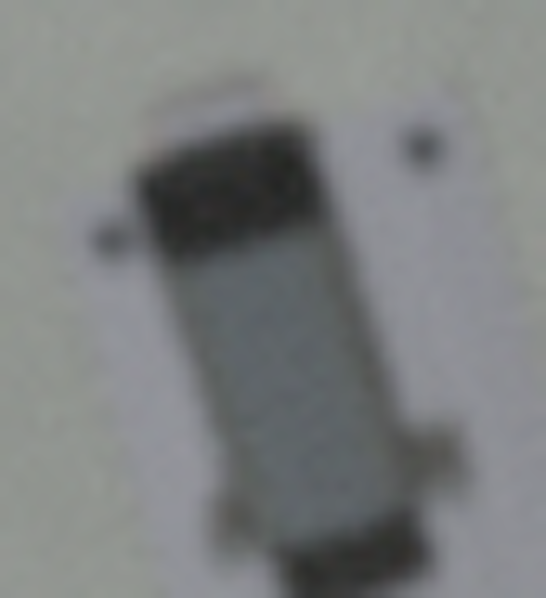

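```bash
python3 -c "
from bench import *
s=sense();print(s['time'],s['ft_force'],s['qd'].round(2))
print(hand_in())"
```

```text
26.0 [-1.37218906 -0.09430629 -0.59963324] [ 2.01 -2.05  1.97  0.08  0.03  0.32]
the job is handed in; nothing more can be done
None
```

The near tube is in the sloping cradle with its thin end downhill through the stop. I let go and handed the job in at about 26 s of the 48 s allowed. No verdict was reported.

- **Finding the thin end:** I felt both ends in the rest. The end toward the robot's right stopped the fingers at 39.3 mm, so it is the thick one. The other end stopped them at 33.9 mm, so it is the thin one.
- **Placing:** I turned the tube and lowered it into the V about 25 mm uphill of home, with about 24 N of contact force. After letting go I pushed it down with closed fingers until it stopped firmly, at about 10 N of push. The finger position there agreed with home to about 2 mm; a tube stopped 18 mm short would have been obvious.
- **Last pictures:**
  - The thin black end shows beyond the stop, with the shoulder at its prongs and the tube straight in the V.
  - The other tube is still in the far support.
  - The dropper, dish and slide box look unmoved.
  - The gripper is well clear.
- **What disagreed:**
  - The two cameras differed by 2–3 mm on where the cradle is, so I used the contact forces to centre the tube.
  - The tube touched the V about 2 mm early and had to be shifted 2 mm sideways before it seated.
  - The finger gaps read about 1 mm below the stated diameters.
  - The arm was still settling at about 2 degrees/s just before hand-in, away from everything.

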